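Put the sharpening stone away and latch its tray

ROBOT

A 7-joint arm with a two-finger parallel gripper is mounted at the origin on a cart in front of the work surface, level with it; the furniture and walls round the work are solid. World frame = base frame: x ahead of the robot, y to its left, z up, the work surface at z = 0. Lengths are in m, angles in rad, forces in N, time in s.
With the tool pointing down it reaches from about 0.425 to 0.825 m from the base axis. Payload 3.6 kg.
Tool frame: the origin (TCP) lies where the fingers leave the gripper's body, on its centre line; the fingertips stand 73 mm ahead of it and the grasp point (between the pads) lies 54 mm ahead of it; z points along the fingers, y is the line along which they close (so a half turn about z gives the same grasp; the last joint's range is limited). The gripper opens to 85 mm and grips with 20 to 120 N. Pads are 22 mm wide; open, the fingers measure 114 mm over their backs; the gripper's body (76 mm by 85 mm) begins 54 mm behind the grasp point. The pads swing forward as they close: fully open they stand 13 mm farther back than shut.
Start: joints at [1.246, 0.615, -0.013, 1.423, 0.008, 1.103, -0.04], TCP at [0.191, -0.621, 0.304] pointing down, gripper open.
Joint ranges: [-3.12, 3.12], [-0.3, 2.06], [-1.34, 1.32], [0.26, 2.42], [-1.36, 4.5], [0.01, 1.98], [-2.84, 2.84]. Speed limits (rad/s): [2.79, 2.79, 3.14, 3.14, 3.14, 3.14, 3.14].

INTERFACE

Orientations are given as a unit quaternion [x, y, z, w].
In Python, from station import arm, snapshot, camera_info, ticket gives the robot as it stands. Calls block until the motion is done:
- arm.movep(position, orientation): joint-space move of the TCP to a pose.
- arm.line_to(position, velocity=0.15, ori=None): straight line of the TCP; ori=None keeps the orientation; velocity is the mean speed in m/s.
- arm.move_j(angles): joint-space move.
- arm.move_gripper(opening, effort=None): opening from 0.0 (shut) to 1.0 (fully open); effort is the grip in N (None keeps the last); returns when the fingers have stopped.
- arm.pause(seconds).
- arm.ik(position, orientation): joint angles nearest the present ones, or None.
- snapshot(name): name is "scene" or "side" or "wrist"; returns the picture (480x640x3 uint8, blue, green, red); there is no depth.
- camera_info(name): a dict with "fx", "fy", "cx", "cy" (pixels), "dist_coeffs" ([k1, k2, p1, p2, k3] as OpenCV has them; the pictures are not rectified), "R" (3x3) and "t" (3): a world point X has camera coordinates R X + t; the wrist camera has in their place "T_tool_cam" (4x4, takes a point from camera to tool coordinates, whose origin is the TCP and whose axes are the flange's). Camera axes: x right, y down, z forward; pixel columns grow to the right and rows downward; lengths in m; the calibration is good to about 2 mm. A picture is of the moment at which its call begins: read the wrist's pose just before it. camera_info takes no time and is no camera call.
A pose or a line that the arm cannot do raises arm.MotionError and nothing moves.
- ticket.finish_job(): hands the job in; it is judged then, once.
Readings, each from a call of its own:
- arm.read_time(): time.
- arm.read_joint_positions(): joint angles.
- arm.read_dq(): joint speeds.
- arm.read_effort(): joint torques, N m.
- arm.read_tool_pos(): TCP position.
- arm.read_eef_rot(): TCP orientation.
- arm.read_ft_force(): force on the tool from outside, world axes, zero at the start.
- arm.read_wrist_torque(): the same for the moment, N m.
- arm.read_opening(): opening from 0.0 (shut) to 1.0 (fully open).
- arm.read_finger_force(): force on a finger pad.
Only numpy, scipy, OpenCV 4.12 (cv2) and the standard library are available. Lean on these libraries where they do the work, as an engineer would, in place of code of your own. Each camera call takes 0.05 s, during which the arm holds its last target. There are 200 camera calls.

TASK

Lay the small grey whetstone flat in the open tray of the low drawer unit. Then push the tray in, gently (never harder than 25 N), until its push-push latch catches, let go, and make sure that the tray has stayed latched in; leave the other things on the bench alone.

Things in the scene. Friction and masses are not known exactly. Their poses are not given: they have to be found in the camera images.
- stone_centre (a point): centre of the grey whetstone, a loose block 45 mm (its x) by 105 mm (its y) by 22 mm (z, up), lying flat on the bench; 0.34 kg, its weight may differ by a quarter
- tray_bed (a point): middle of the tray's inner floor (upper face). x runs into the unit (the pushing direction), y across, z up. The bed is 122 mm (x) by 120 mm (y) inside; its floor lies 10 mm above the bench, the side and back walls (6 mm thick) rise 20 mm above that floor, the front panel 36 mm. Moves with the tray
- tray_front (a point): middle of the outer face of the tray's wooden front panel, 26 mm above the bench, on a flat steel press plate; axes as tray_bed (x into the unit). The panel is 140 mm wide, reaches from 6 to 46 mm above the bench and slides between the unit's side walls (54 mm high, 144 mm apart). Nothing stands in front of it
- tray (a joint): how far the tray is drawn out, m: 0 = panel face level with the unit's mouth; about 0.10 at the start. Where it latches is not known beforehand: the latched tray rests anywhere from -0.008 to 0.008; unlatched and let go it cannot stay below 0.015. It slides with about 1 N of friction until, some 30 mm before its latched place, it meets a spring ejector (2 N, rising to 7 N)
- unit: the plywood drawer unit, fixed, 215 mm deep, 164 mm wide; origin under the middle of its mouth at bench height, x into the unit, z up. Its roof, 57 mm high, begins 50 mm behind the mouth; its floor plate is 4 mm thick. Inside at the back, hidden under the roof, is the latch, which is slippery; on the panel a fingertip drags, so that part of the force felt may be upward or downward
- wax_tin: bystander: round flat tin, 68 mm across, 26 mm high; origin under its centre
- wood_block: bystander: wood offcut 50 x 84 x 32 mm with a slanted end; origin under its centre
- tape_roll: bystander: roll of masking tape 98 mm across, 26 mm high, lying flat; origin under its centre
- unit_mouth (a point): middle of the unit's mouth, 26 mm above the bench. The push-push latch catches if the tray is pressed 6 mm past its latched place; a rubber buffer is felt there (2 N per mm more, dead stop 5 mm on). One steady push to 10-14 N, along the push, is enough: let go, it comes back 6-11 mm and stays. Let go earlier, it is thrown 20-50 mm out. Easing off 4 mm and pushing hard again frees it
Mind the look-alikes: they are no part of the job. Leave any turquoise or yellow look-alike of the part that bears stone_centre alone.

How it is judged:
By the outcome, as a careful person would: the job done as asked, in the order asked, and still so for the second after the job is handed in, with the robot touching nothing.
It also fails if it takes over 64 s, if anything falls off the work surface, if the arm or the gripper's body presses on something with over 40 N, if the wrist force passes 120 N, or if a joint passes its speed limit or range.

## Working session

There is one attempt and no reset: what is moved stays moved. The work goes in short steps, each a Python script; the robot and the scene stay as the last script left them, time stands still between calls to the robot, and variables do not carry over. Pictures are saved under pics/ and viewed, at most 10 in all, crops included, and the job is handed in when it is done.

```bash
mkdir -p pics; ls
python3 - <<'E'
from station import arm, snapshot, camera_info
import cv2,numpy as np
for n in ("scene","side"):
    cv2.imwrite(f"pics/{n}0.png",snapshot(n))
    i=camera_info(n); R=np.array(i["R"]);print(n,i["fx"],i["cx"],i["cy"],i["dist_coeffs"],(-R.T@i["t"]).round(3),R[2].round(2))
print(camera_info("wrist"))
print(arm.read_tool_pos(),arm.read_eef_rot(),arm.read_time(),arm.read_ft_force(),arm.read_opening())
E
```

```text
pics
scene 450.59795453912136 326.99410937866776 240.20120704044837 [-0.04709183  0.          0.          0.          0.        ] [-0.364  0.544  0.826] [ 0.64 -0.49 -0.59]
side 511.04964691838103 320.31390359259274 235.5249432952345 [-0.10526487  0.          0.          0.          0.        ] [ 1.255 -0.306  1.197] [-0.56  0.14 -0.82]
{'fx': 337.2482965081151, 'fy': 337.2482965081151, 'cx': 318.93803062879033, 'cy': 238.19414744468335, 'dist_coeffs': array([-0.03965032,  0.        ,  0.        ,  0.        ,  0.        ]), 'T_tool_cam': array([[-4.02915684e-04, -9.49224316e-01, -3.14599802e-01,
         8.12428177e-02],
       [ 9.99999588e-01, -1.26527300e-04, -8.98960287e-04,
        -4.29949900e-04],
       [ 8.13509501e-04, -3.14600034e-01,  9.49223976e-01,
        -6.97666388e-02],
       [ 0.00000000e+00,  0.00000000e+00,  0.00000000e+00,
         1.00000000e+00]])}
[ 0.1912218  -0.62069222  0.30282985] [ 9.88853224e-01  1.48888946e-01 -1.83874139e-04 -1.16179673e-03] 0.1 [ 0.07047282  0.36426629 -0.32755783] 1.0003901257974226
```

View pics/scene0.png

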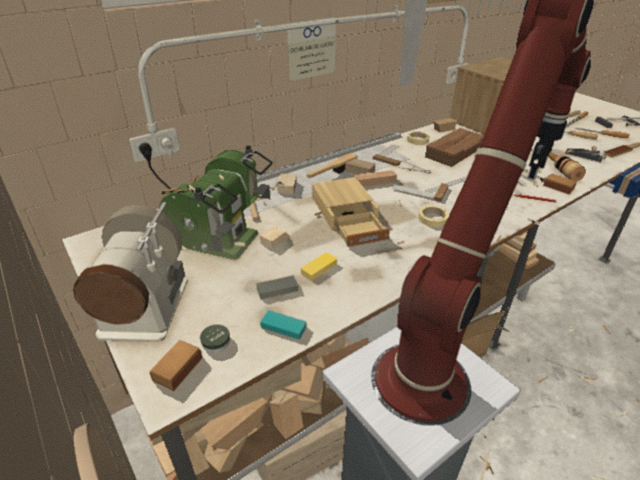

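View pics/side0.png

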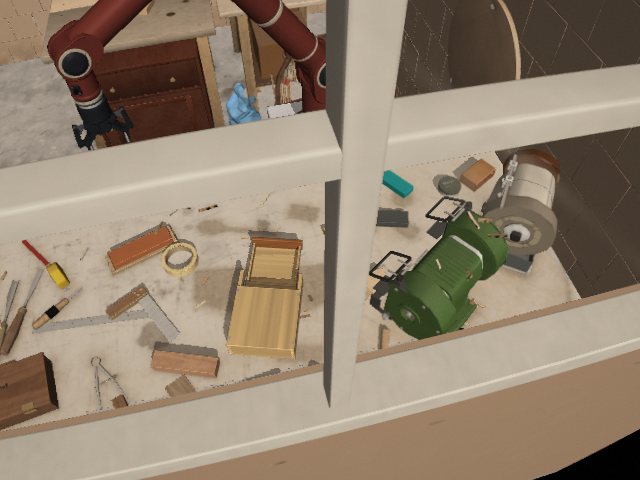

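The scene view shows three alike blocks: grey at (278,287), yellow at (319,266), turquoise at (283,324). Grey fits "grey whetstone"; the other two are look-alikes. The drawer unit is at (350,205), with its tray panel at (365,235). In the side view, grey is at (391,217), turquoise at (397,183) and the tray at (273,262). Next I'll take rough positions, then enlarged crops.

```bash
cat > h.py <<'E'
from station import arm, snapshot, camera_info, ticket
import cv2,numpy as np
from scipy.spatial.transform import Rotation as Rt
def K(i): return np.array([[i["fx"],0,i["cx"]],[0,i["fy"],i["cy"]],[0,0,1.]])
def cast(n,px,z,pose=None):
    """pixels -> world points at height z"""
    i=camera_info(n)
    u=cv2.undistortPoints(np.array(px,float).reshape(-1,1,2),K(i),i["dist_coeffs"]).reshape(-1,2)
    d=np.c_[u,np.ones(len(u))]
    if n=="wrist":
        p,q=pose; T=np.array(i["T_tool_cam"]); W=Rt.from_quat(q).as_matrix()
        c=np.array(p)+W@T[:3,3]; d=d@(W@T[:3,:3]).T
    else:
        R=np.array(i["R"]); c=-R.T@i["t"]; d=d@R
    return c+d*((z-c[2])/d[:,2])[:,None]
def down(yaw): # tool z down, tool x at yaw
    return (Rt.from_euler("z",yaw)*Rt.from_quat([1,0,0,0])).as_quat()
def pose(): return arm.read_tool_pos(),arm.read_eef_rot()
E
python3 - <<'E'
from h import *
p=cast("scene",[[278,285],[319,264],[283,322],[432,215],[215,335]],.02);print(p.round(3))
print("side",cast("side",[[391,217],[397,183],[273,240]],.02).round(3))
print("panel top L,R / roof",cast("scene",[[344,243],[388,236]],.046).round(3),cast("scene",[[312,183],[360,178],[325,213],[373,205]],.057).round(3))
s=cv2.imread("pics/scene0.png");cv2.imwrite("pics/c1.png",cv2.resize(s[165:345,220:460],None,fx=3.3,fy=3.3,interpolation=cv2.INTER_CUBIC))
E
```

```text
[[ 0.43   0.099  0.02 ]
 [ 0.439 -0.042  0.02 ]
 [ 0.308  0.16   0.02 ]
 [ 0.429 -0.5    0.02 ]
 [ 0.366  0.313  0.02 ]]
side [[ 0.438  0.103  0.02 ]
 [ 0.318  0.162  0.02 ]
 [ 0.436 -0.243  0.02 ]]
panel top L,R / roof [[ 0.449 -0.14   0.046]
 [ 0.4   -0.27   0.046]] [[ 0.782 -0.26   0.057]
 [ 0.713 -0.423  0.057]
 [ 0.598 -0.181  0.057]
 [ 0.547 -0.338  0.057]]
```

View pics/c1.png

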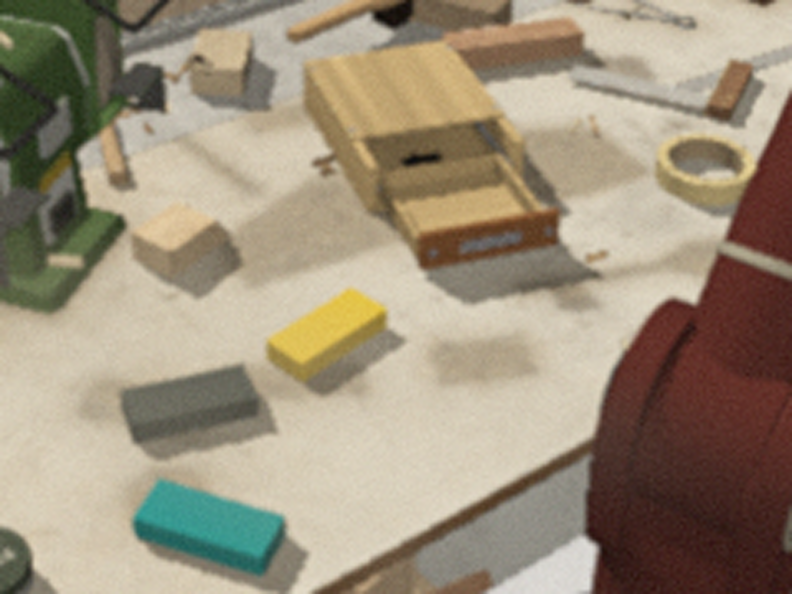

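Confirmed in the crop: the grey block at crop (190,400) is the whetstone, at about world (0.435, 0.10). The tray panel is at about (0.425, -0.205). I'll refine both with one wrist view.

Run:
```python
from h import *
best=None
for y in (0,np.pi):
    j=arm.ik([0.52,-0.05,0.32],down(y)); print(y,None if j is None else np.round(j,2))
    if j is not None and (best is None or abs(j[6])<abs(best[1][6])): best=(y,j)
arm.move_j(best[1])
P=pose(); im=snapshot("wrist"); cv2.imwrite("pics/w1.png",im); np.savez("w1.npz",p=P[0],q=P[1])
print(P,arm.read_time())
```

```text
0 [ 0.17  0.4  -0.16  1.76  0.08  0.98 -1.59]
3.141592653589793 [ 0.6   0.51 -0.83  1.75  0.42  1.07  1.19]
(array([ 0.52006878, -0.05133719,  0.31973573]), array([ 1.30200940e-03,  9.99999070e-01, -3.31280527e-04, -2.34880933e-04])) 2.5
```

View pics/w1.png

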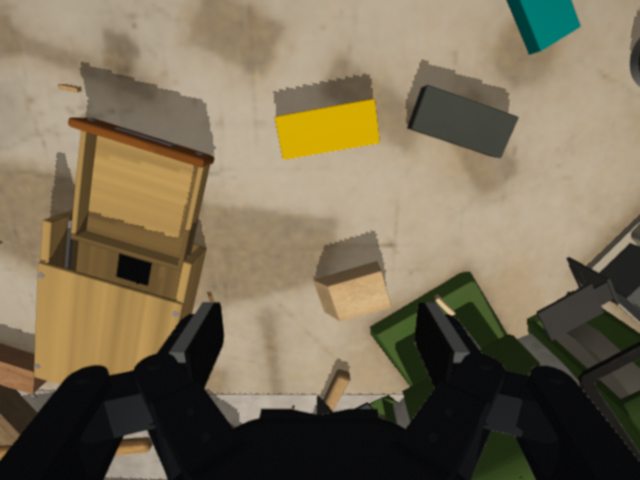

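Wrist view: grey stone at (463,122), yellow at (328,130), turquoise at (543,20). The tray bed is at (140,185), with its panel top edge running from (70,121) to (213,160), and the unit roof is below it.

Run:
```python
from h import *
d=np.load("w1.npz");P=(d["p"],d["q"]);im=cv2.imread("pics/w1.png");hsv=cv2.cvtColor(im,cv2.COLOR_BGR2HSV)
# stone: whole silhouette then top face
g=cv2.medianBlur(im,3).astype(int)
x0,y0=395,50
roi=g[y0:190,x0:535]; v=roi.max(2); s=roi.max(2)-roi.min(2)
print(im[122,463],im[110,418],im[75,440],im[150,480],im[90,470])
m=((v<75)&(v>=45)).astype(np.uint8)*255
m=cv2.morphologyEx(m,cv2.MORPH_OPEN,np.ones((5,5)))
c=max(cv2.findContours(m,0,2)[0],key=cv2.contourArea)+np.array([x0,y0])
r=cv2.minAreaRect(c);print(r)
w=cast("wrist",c.reshape(-1,2),.022,P)[:,:2].astype(np.float32)
r=cv2.minAreaRect(w);print("stone",r)
# panel mask
b=((g[...,2]-g[...,0]>70)&(g[...,2]<190)&(hsv[...,0]<14)).astype(np.uint8)*255; b[:, 240:]=0;b[200:]=0
pc=max(cv2.findContours(b,0,2)[0],key=cv2.contourArea);print("panel",cv2.minAreaRect(pc))
wp=cast("wrist",pc.reshape(-1,2),.046,P)[:,:2].astype(np.float32);print(cv2.minAreaRect(wp),cv2.boxPoints(cv2.minAreaRect(wp)).round(4))
o=im.copy();cv2.drawContours(o,[c,pc],-1,(0,0,255),1)
cv2.imwrite("pics/c2.png",np.hstack([cv2.resize(o[100:300,30:230],(500,500),interpolation=2)[:, :],cv2.resize(o[50:190,395:535],(300,300),interpolation=2).repeat(1,0) if 0 else cv2.copyMakeBorder(cv2.resize(o[50:190,395:535],(300,300),interpolation=2),0,200,0,0,0)]))
```

```text
[61 70 68] [47 53 52] [ 87 104 115] [58 66 65] [ 71  89 102]
((464.0412902832031, 121.84337615966797), (95.90446472167969, 46.532711029052734), 18.853158950805664)
stone ((0.43412652611732483, 0.10081690549850464), (0.10254758596420288, 0.045144081115722656), 73.2559814453125)
panel ((158.01231384277344, 148.96136474609375), (59.510799407958984, 6.283497333526611), 17.700428009033203)
((0.4588148295879364, -0.21111315488815308), (0.05858214572072029, 0.006385879125446081), 71.61947631835938) [[ 0.4465 -0.2379]
 [ 0.4526 -0.2399]
 [ 0.4711 -0.1843]
 [ 0.465  -0.1823]]
```

View pics/c2.png

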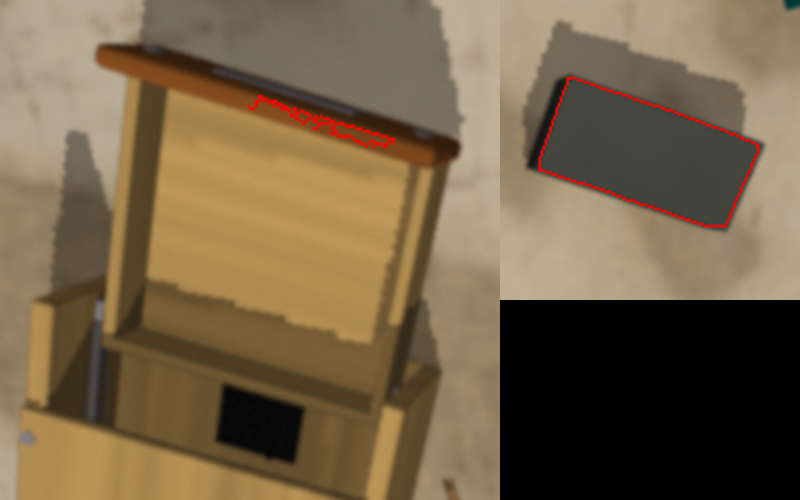

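The stone outline is clean: it casts to 102.5 x 45.1 mm against the 105 x 45 given. The tray crop shows the panel top edge, crop (100,50) to (457,148), and the back wall top, crop (104,332) to (375,410). I'll cast those corners.

Run:
```python
from h import *
d=np.load("w1.npz");P=(d["p"],d["q"])
f=lambda c,z: cast("wrist",np.array(c)/2.5+[30,100],z,P)[:,:2]
a=f([[100,46],[458,141]],.046);v=a[1]-a[0];print("panel top outer",a.round(4),np.linalg.norm(v),np.arctan2(v[0],v[1])) 
b=f([[128,80],[104,331]],.030);print("L wall outer top",b.round(4),np.arctan2(*(b[1]-b[0])[::-1]))
c=f([[447,165],[408,330]],.030);print("R wall outer top",c.round(4),np.arctan2(*(c[1]-c[0])[::-1]))
e=f([[104,332],[375,411]],.030);print("back wall front?",e.round(4),np.linalg.norm(e[1]-e[0]))
r=f([[22,404],[383,495]],.057);print("roof front",r.round(4),np.linalg.norm(r[1]-r[0]))
m=f([[35,300],[52,296],[440,370],[400,396]],.054);print("mouth walls",m.round(4))
g=f([[167,88],[147,280]],.010);print("floor-left",g.round(4))
yaw=-np.arctan2(v[0],v[1]);u=np.array([np.cos(yaw),np.sin(yaw)]);n=np.array([-u[1],u[0]])
F=a.mean(0);print("yaw",yaw,"F",F)
for nm,q in dict(L=b,R=c,back=e,roof=r,mouth=m,floorL=g).items(): print(nm,np.c_[(q-F)@u,(q-F)@n].round(4).tolist())
for w in (-1,1): 
  for nm,p,y in (("stone",[.434,.101,.2],-16.7*np.pi/180),("tray",[*(F+u*.072),.2],yaw),("push",[*(F-u*.03),.1],yaw)):
    for k in (np.pi/2,-np.pi/2,0,np.pi):
      if w==1: j=arm.ik(p,down(y+k));print(nm,round(k,1),None if j is None else np.round(j,2))
```

```text
panel top outer [[ 0.428  -0.2957]
 [ 0.4667 -0.1562]] 0.1447072714623221 0.27018084192795533
L wall outer top [[ 0.4412 -0.2979]
 [ 0.5505 -0.3332]] -0.3127655267593114
R wall outer top [[ 0.4778 -0.1668]
 [ 0.5505 -0.1919]] -0.3327441328244385
back wall front? [[ 0.551  -0.3333]
 [ 0.5898 -0.2122]] 0.1272003621889856
roof front [[ 0.5755 -0.3578]
 [ 0.619  -0.202 ]] 0.16174331266617545
mouth walls [[ 0.5292 -0.3418]
 [ 0.5275 -0.3337]
 [ 0.561  -0.1709]
 [ 0.5728 -0.1896]]
floor-left [[ 0.445  -0.2945]
 [ 0.5316 -0.3218]]
yaw -0.27018084192795533 F [ 0.44734875 -0.22596424]
L [[0.0133, -0.0709], [0.128, -0.0758]]
R [[0.0135, 0.0652], [0.0904, 0.0603]]
back [[0.1285, -0.0758], [0.1336, 0.0513]]
roof [[0.1586, -0.0928], [0.159, 0.0689]]
mouth [[0.1098, -0.0898], [0.106, -0.0825], [0.0948, 0.0834], [0.1112, 0.0686]]
floorL [[0.0161, -0.0667], [0.1068, -0.0699]]
stone 1.6 [-0.08  0.48 -0.27  2.11  0.23  0.59 -0.81]
stone -1.6 [ 0.38  0.65 -1.    2.1   0.77  0.82  1.75]
stone 0 [-0.97  0.73  1.13  2.13 -0.9   0.88 -1.15]
stone 3.1 [ 0.18  0.54 -0.65  2.1   0.53  0.67  0.45]
tray 1.6 [ 0.57  0.63 -0.26  1.77  0.22  0.77 -0.07]
tray -1.6 [ 1.    0.84 -1.05  1.76  0.84  1.06  2.51]
tray 0 [-0.13  0.8   0.94  1.79 -0.78  0.97 -0.7 ]
tray 3.1 [ 0.8   0.7  -0.65  1.76  0.54  0.87  1.21]
push 1.6 [ 0.57  0.69 -0.2   2.11  0.35  0.37 -0.18]
push -1.6 [ 0.98  0.85 -0.86  2.1   1.05  0.71  2.27]
push 0 [-0.04  0.81  0.74  2.13 -1.03  0.61 -0.38]
push 3.1 [ 0.75  0.72 -0.47  2.11  0.72  0.47  1.02]
```

Run:
```python
from h import *
S=np.array([.434,.1008]);q=down(np.radians(73.3))
j=arm.ik([*S,.075],q);print(None if j is None else np.round(j,2))
arm.movep([*S,.16],q); arm.move_gripper(.78)
arm.line_to([*S,.075],.12); print(pose()[0],arm.read_ft_force())
arm.move_gripper(0.0,effort=45); print("open",arm.read_opening(),arm.read_finger_force())
arm.line_to([*S,.23],.12); print("open",arm.read_opening(),arm.read_finger_force(),arm.read_ft_force(),pose()[0])
C=np.array([.505,-.247]); y=-.29; u=np.array([np.cos(y),np.sin(y)])
n=np.array([-u[1],u[0]])
# tool x = n ; camera at +0.081 n, looking back -n: put TCP on +n side
arm.movep([*(C+n*.03),.26],down(y+np.pi/2))
P=pose();im=snapshot("wrist");cv2.imwrite("pics/w2.png",im);np.savez("w2.npz",p=P[0],q=P[1]);print(P,arm.read_time(),arm.read_opening())
```

```text
[-0.2   0.72 -0.11  2.2   0.31  0.24 -0.88]
[0.43426611 0.10093664 0.07534637] [0.16377926 0.62257507 0.25765532]
open 0.5135319844048749 47.51111447811127
open 0.5166153398707805 46.4286607503891 [ 0.09618758  0.11929821 -2.51052062] [0.43352562 0.10064373 0.22933605]
(array([ 0.51387706, -0.21565731,  0.25970742]), array([ 8.00829134e-01,  5.98891680e-01,  5.33384688e-04, -1.08108547e-03])) 8.5167 0.5130891377277109
```

View pics/w2.png

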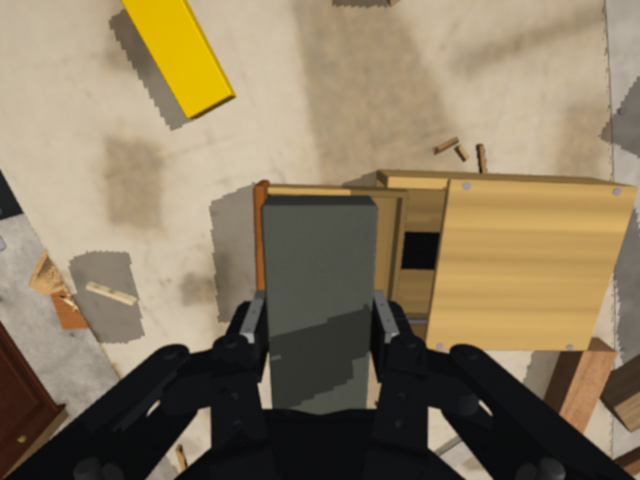

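The stone is held between the fingers and clearly over the tray. The roof corners are visible at (447,179), (634,185), (610,350) and (428,347), and the panel's near end at (257,184). I'll fit the unit frame from the roof.

Run:
```python
from h import *
d=np.load("w2.npz");P=(d["p"],d["q"]);im=cv2.imread("pics/w2.png")
A=cast("wrist",[[447,179],[634,185],[610,350],[428,347]],.057,P)[:,:2];print(A.round(4))
print("sides",[np.linalg.norm(A[i]-A[(i+1)%4]).round(4) for i in range(4)])
ang=[np.arctan2(*(A[1]-A[0])[::-1]),np.arctan2(*(A[2]-A[3])[::-1]),np.arctan2(*(A[0]-A[3])[::-1])-np.pi/2,np.arctan2(*(A[1]-A[2])[::-1])-np.pi/2];print("yaws",ang)
y=np.mean(ang);u=np.array([np.cos(y),np.sin(y)]);n=np.array([-u[1],u[0]])
M=A.mean(0)-u*(.0825+.05);print("yaw",y,"mouth",M, "front-based",(A[0]+A[3])/2-u*.05)
def loc(c,z,n_,P): 
    p=cast(n_,c,z,P)[:,:2]-M; return np.c_[p@u,p@n].round(4).tolist()
print("panel top",loc([[256,184],[254,285]],.046,"wrist",P))
print("backwall inner/outer top",loc([[397,195],[407,190],[388,288]],.030,"wrist",P),"near wall top edges",loc([[270,186],[405,190]],.030,"wrist",P))
d=np.load("w1.npz");P1=(d["p"],d["q"]);f=lambda c:np.array(c)/2.5+[30,100]
print("w1 panel",loc(f([[100,46],[458,141]]),.046,"wrist",P1),"roof",loc(f([[22,404],[383,495]]),.057,"wrist",P1),"back",loc(f([[104,332],[375,411]]),.03,"wrist",P1),"floorL",loc(f([[167,88],[147,280]]),.01,"wrist",P1))
```

```text
[[ 0.625  -0.2044]
 [ 0.7779 -0.2531]
 [ 0.7556 -0.4172]
 [ 0.5806 -0.3585]]
sides [np.float64(0.1605), np.float64(0.1657), np.float64(0.1846), np.float64(0.1603)]
yaws [np.float64(-0.30811666714526675), np.float64(-0.3241213281804315), np.float64(-0.28044724061083826), np.float64(-0.13505991751024893)]
yaw -0.26193628836169636 mouth [ 0.55677501 -0.27397802] front-based [ 0.55449214 -0.26847973]
panel top [[-0.109, 0.0828], [-0.1186, -0.0109]]
backwall inner/outer top [[0.0139, 0.0673], [0.0227, 0.0716], [0.0094, -0.0251]] near wall top edges [[-0.0997, 0.0782], [0.0209, 0.0717]]
w1 panel [[-0.1194, -0.0556], [-0.1182, 0.0893]] roof [[0.0394, -0.0776], [0.0409, 0.0845]] back [[0.0093, -0.0602], [0.0154, 0.067]] floorL [[-0.1032, -0.0502], [-0.0124, -0.0542]]
```

```bash
cat > frame.py <<'E'
from h import *
d=np.load("w2.npz");P=(d["p"],d["q"])
d=np.load("w1.npz");P1=(d["p"],d["q"]);f=lambda c:np.array(c)/2.5+[30,100]
E
python3 - <<'E'
from frame import *
A=cast("wrist",[[447,179],[634,185],[588,350],[428,347]],.057,P)[:,:2]
print("sides",[np.linalg.norm(A[i]-A[(i+1)%4]).round(4) for i in range(4)])
ang=[np.arctan2(*(A[1]-A[0])[::-1]),np.arctan2(*(A[2]-A[3])[::-1]),np.arctan2(*(A[0]-A[3])[::-1])-np.pi/2,np.arctan2(*(A[1]-A[2])[::-1])-np.pi/2];print("yaws",np.round(ang,3))
S=cast("wrist",[[467,186],[616,191],[570,347],[440,347]],.057,P)[:,:2]
print("screw yaws",[np.arctan2(*(S[1]-S[0])[::-1]),np.arctan2(*(S[2]-S[3])[::-1]),np.arctan2(*(S[0]-S[3])[::-1])-np.pi/2,np.arctan2(*(S[1]-S[2])[::-1])-np.pi/2])
y=-.295;u=np.array([np.cos(y),np.sin(y)]);n=np.array([-u[1],u[0]])
M=(A[0]+A[3])/2-u*.05;print("mouth",M)
def loc(c,z,P): 
    p=cast("wrist",c,z,P)[:,:2]-M; return np.c_[p@u,p@n].round(4).tolist()
print("panel top",loc([[256,184],[254,285]],.046,P))
print("bw",loc([[397,195],[407,190],[388,288]],.030,P),"nearwall",loc([[270,186],[405,190]],.030,P))
print("w1 panel",loc(f([[100,46],[458,141]]),.046,P1),"roof",loc(f([[22,404],[383,495]]),.057,P1),"back",loc(f([[104,332],[375,411]]),.03,P1),"floorL",loc(f([[167,88],[147,280]]),.01,P1))
# bigger crop of tray in w1 with grid
im=cv2.imread("pics/w1.png");cv2.imwrite("pics/c3.png",cv2.resize(im[110:285,35:220],(740,700)[:0] or (634,600),interpolation=cv2.INTER_CUBIC))
E
```

```text
sides [np.float64(0.1605), np.float64(0.1632), np.float64(0.1612), np.float64(0.1603)]
yaws [-0.308 -0.326 -0.28  -0.276]
screw yaws [np.float64(-0.31071174448929223), np.float64(-0.30332520672525465), np.float64(-0.3157964020111783), np.float64(-0.3077791852715286)]
mouth [ 0.55494656 -0.26689031]
panel top [[-0.1078, 0.0729], [-0.1144, -0.0211]]
bw [[0.0155, 0.0615], [0.0241, 0.0661], [0.0141, -0.031]] nearwall [[-0.0984, 0.0686], [0.0223, 0.0661]]
w1 panel [[-0.1136, -0.0658], [-0.1173, 0.0791]] roof [[0.0457, -0.0825], [0.0419, 0.0795]] back [[0.0151, -0.0661], [0.017, 0.0613]] floorL [[-0.0977, -0.0598], [-0.0068, -0.0608]]
```

View pics/c3.png

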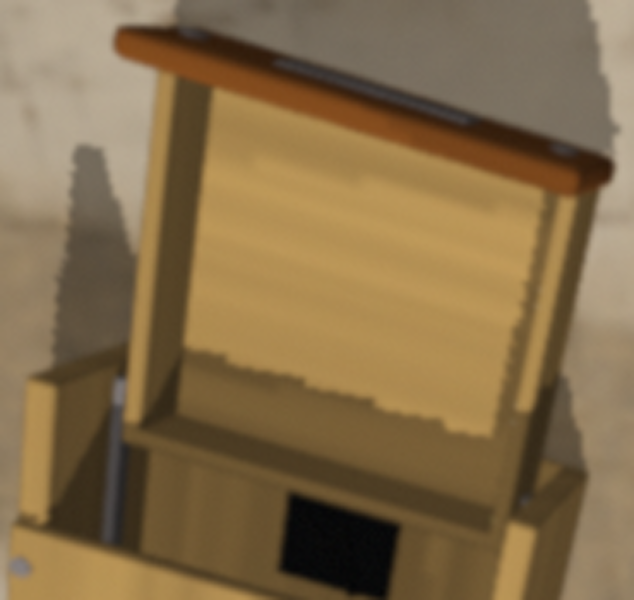

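Screw heads all agree on a unit yaw of -0.31, and the tray walls match. In this crop the inner wall tops run (178,80) to (150,415) on the left and (555,193) to (522,400) on the right. The back wall's inner top is (155,418) to (497,508), and the panel's inner top is (160,68) to (560,190).

Run:
```python
from frame import *
y=-.31;u=np.array([np.cos(y),np.sin(y)]);n=np.array([-u[1],u[0]])
S=cast("wrist",[[467,186],[616,191],[570,347],[440,347]],.057,P)[:,:2]
C=S.mean(0); M=C-u*.1325; print("mouth from screws",M)
g=lambda c:np.array(c)/3.427+[35,110]
def loc(c,z,P=P1): 
    p=cast("wrist",c,z,P)[:,:2]-M; return np.c_[p@u,p@n].round(4).tolist()
print("L",loc(g([[178,80],[150,415]]),.03));print("R",loc(g([[555,193],[522,400]]),.03))
print("back inner",loc(g([[155,418],[497,508]]),.03),"back outer",loc(g([[128,436],[492,533]]),.03))
print("panel inner",loc(g([[160,68],[560,190]]),.046),"ends",loc(g([[115,45],[610,170]]),.046),"mid outer",loc(g([[370,100]]),.046))
print("floor L",loc(g([[212,90],[180,405]]),.010)); print("outer L/R",loc(g([[160,75],[127,430],[597,195],[552,390]]),.03))
print("w2 wall/panel",loc([[256,184],[254,285]],.046,P),loc([[270,186],[405,190],[397,195]],.030,P))
# side/scene independent
print("scene panel top L,R",[ (p-M)@np.c_[u,n] for p in cast("scene",[[344,243],[388,236]],.046)[:,:2]])
```

```text
mouth from screws [ 0.55115658 -0.26732952]
L [[-0.0963, -0.0579], [0.0149, -0.0563]]
R [[-0.0971, 0.0602], [-0.0282, 0.0629]]
back inner [[0.0154, -0.0546], [0.0119, 0.0617]] back outer [[0.0247, -0.0631], [0.0215, 0.0617]]
panel inner [[-0.1016, -0.0532], [-0.1018, 0.0664]] ends [[-0.1042, -0.0669], [-0.1118, 0.0793]] mid outer [[-0.1106, 0.008]]
floor L [[-0.0922, -0.0595], [0.0183, -0.0589]]
outer L/R [[-0.0962, -0.0635], [0.0227, -0.0636], [-0.1003, 0.0728], [-0.0345, 0.0717]]
w2 wall/panel [[-0.1054, 0.0728], [-0.1106, -0.0212]] [[-0.096, 0.0687], [0.0248, 0.068], [0.018, 0.0633]]
scene panel top L,R [array([-0.13596698,  0.09008275]), array([-0.14299993, -0.04827571])]
```

```bash
cat >> frame.py <<'E'
y=-.31;u=np.array([np.cos(y),np.sin(y)]);n=np.array([-u[1],u[0]])
M=np.array([.55116,-.26733])
E
python3 - <<'E'
from frame import *
a=cast("wrist",[[264,206],[376,206]],P[0][2]-.0533,P)[:,:2]-P[0][:2]
print("near top edge rel TCP (n,u)",(a@n).round(4),(a@u).round(4))
off=(a@n).mean()-.0525; print("offset",off)
off=off if abs(off)<.005 else 0
B=M-u*.0435+n*.002; T=B-n*off*.5; q=down(y+np.pi/2)
arm.movep([*T,.16],q); arm.line_to([*T,.092],.12)
f0=np.array(arm.read_ft_force());z=.092
while z>.082:
    z-=.001; arm.line_to([*T,z],.02); f=np.array(arm.read_ft_force())-f0
    if f[2]>1.5: break
print("z",z,"f",f.round(2),pose()[0])
if np.linalg.norm(f[:2])<4:
    arm.move_gripper(.72); arm.pause(.2); print(arm.read_opening(),arm.read_ft_force())
    arm.line_to([*T,.17],.15); arm.movep([*(T+n*.06-u*.02),.28],q)
    P=pose();im=snapshot("wrist");cv2.imwrite("pics/w3.png",im);np.savez("w3.npz",p=P[0],q=P[1])
print(arm.read_time())
E
```

```text
near top edge rel TCP (n,u) [0.0529 0.0539] [-0.0217  0.0201]
offset 0.0009299636839328607
z 0.08499999999999999 f [-0.06  0.68  6.7 ] [ 0.51101938 -0.25284324  0.08592255]
0.7203941027075642 [-0.26128504  0.68524183 -0.09799168]
13.3417
```

View pics/w3.png

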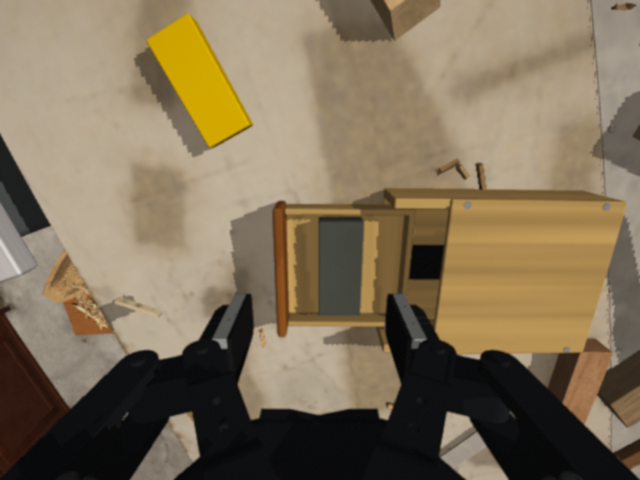

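The stone lies flat in the tray at (341,267) between the walls, and the contact height matched. The panel's outer edge runs from (275,205) to (279,335). Now the push, with the fingers shut and stopping on force.

Run:
```python
from frame import *
d=np.load("w3.npz");P3=(d["p"],d["q"])
a=cast("wrist",[[275,207],[279,333]],.046,P3)[:,:2]-M;print("panel outer",a@u,a@n)
c=cast("wrist",[[320,218],[362,218],[360,315],[320,313]],.032,P3)[:,:2]-M;print("stone",np.c_[c@u,c@n].round(3).tolist())
lat=.002; q=down(y+np.pi); w=lambda s,z:[*(M+u*s+n*lat),z]
Z=.097
arm.movep(w(-.165,.2),q); arm.move_gripper(0.0,effort=20); arm.line_to(w(-.165,Z),.15)
arm.pause(.2); f0=np.mean([arm.read_ft_force() for _ in range(5)],0)
fm=lambda:np.array(arm.read_ft_force())-f0
s=-.165; arm.line_to(w(-.135,Z),.08); s=-.135; log=[]
while s<.03:
    st=.003 if s<-.060 else (.001 if s<-.02 else .0005)
    s+=st; arm.line_to(w(s,Z),.03 if st>.001 else .015)
    if st<.003: arm.pause(.03)
    f=fm(); fu=-f[:2]@u; log.append((s,fu,f[2],f[:2]@n))
    if fu>=12 or (s<-.05 and fu>7): break
L=np.array(log);print(L[::8].round(4).tolist());print(L[-12:].round(4).tolist());print(pose()[0],arm.read_time())
```

```text
panel outer [-0.10477999 -0.10620811] [ 0.0728105  -0.06217137]
stone [[-0.063, 0.059], [-0.023, 0.059], [-0.02, -0.049], [-0.063, -0.046]]
[[-0.132, 0.1365, -0.1625, 0.815], [-0.108, -0.4258, 0.6859, 0.966], [-0.084, 0.8228, 0.8544, 0.6365], [-0.06, 0.0102, 0.5527, -0.9745], [-0.052, -0.1139, -0.0443, 0.6451], [-0.044, 1.3418, 0.1025, 0.1836], [-0.036, 2.2846, 1.6871, -0.8423], [-0.028, 4.7447, 1.2458, -0.1467], [-0.02, 5.0, 2.4043, -0.5953], [-0.016, 6.2511, 2.5936, 0.2282], [-0.012, 6.8439, 3.0018, -0.5062], [-0.008, 9.07, 3.1611, -0.0994], [-0.004, 7.2303, 2.8158, -0.9985], [0.0, 8.3791, 3.9557, -0.3687], [0.004, 12.7962, 7.5583, -0.3349]]
[[-0.0015, 8.3741, 3.093, -0.1407], [-0.001, 6.928, 3.771, -1.24], [-0.0005, 7.0776, 4.0752, -0.2328], [0.0, 8.3791, 3.9557, -0.3687], [0.0005, 9.0439, 5.1636, -0.9276], [0.001, 9.3623, 5.3364, -1.6665], [0.0015, 9.8322, 6.749, -1.7459], [0.002, 9.7344, 6.0184, -0.3793], [0.0025, 10.9834, 5.6199, 0.3377], [0.003, 11.0036, 7.2154, -0.8205], [0.0035, 11.357, 8.0946, -1.8924], [0.004, 12.7962, 7.5583, -0.3349]]
[ 0.55245944 -0.26572753  0.09697096] 47.8917
```

Run:
```python
from frame import *
w=lambda s,z:[*(M+u*s+n*.002),z]
arm.line_to(w(-.016,.097),.05); arm.line_to(w(-.06,.097),.12)
arm.line_to(w(-.09,.25),.2); arm.pause(.1)
P=pose();im=snapshot("wrist");cv2.imwrite("pics/w4.png",im);np.savez("w4.npz",p=P[0],q=P[1]);print(arm.read_time(),arm.read_ft_force(),P[0])
```

```text
50.0417 [-0.03190698  0.74980112  0.05135903] [ 0.46558375 -0.23793174  0.2486605 ]
```

View pics/w4.png

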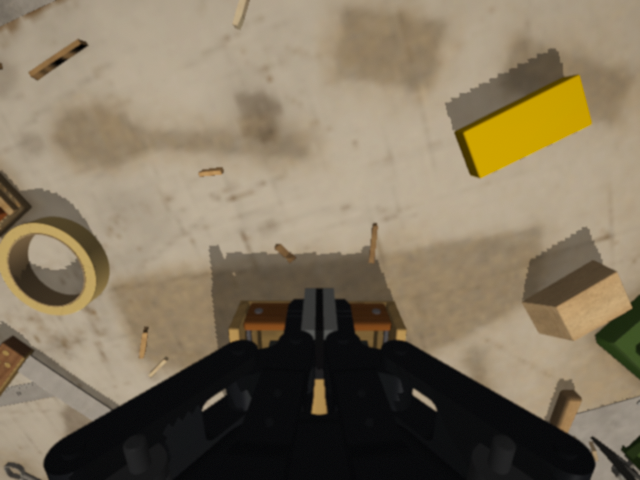

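The panel (row about 304, columns 245–392) sits level with the unit's side-wall ends (about (237,302) and (400,302)), so the tray looks latched. A numeric check follows.

Run:
```python
from frame import *
d=np.load("w4.npz");P=(d["p"],d["q"]);g=lambda c,z:(cast("wrist",c,z,P)[:,:2]-M)@np.c_[u,n]
im=cv2.imread("pics/w4.png").astype(int)
for c in (238,260,280,360,380,402):
    col=im[285:345,c]; k=(col[:,2]-col[:,0]); r=285+int(np.argmax(k>60)); print(c,r,g([[c,r]],.054 if c in(238,402) else .046).round(4),k[::5].tolist())
```

```text
238 329 [[ 0.0027 -0.071 ]] [32, 32, 29, 32, 33, 40, 40, 42, 40, 73, 83, 45]
260 323 [[ 0.0013 -0.0521]] [31, 29, 30, 36, 40, 3, 39, 43, 94, 69, 34, 32]
280 323 [[ 0.0013 -0.0335]] [31, 31, 31, 36, 40, 39, 38, 44, 94, 79, 51, 1]
360 323 [[0.0014 0.0409]] [31, 32, 30, 31, 39, 40, 40, 42, 85, 82, 64, 22]
380 323 [[0.0015 0.0595]] [34, 34, 33, 34, 40, 24, 39, 42, 86, 80, 59, 58]
402 329 [[0.0028 0.0784]] [47, 44, 45, 47, 51, 46, 45, 45, 42, 82, 98, 61]
```

The panel's top edge is within about 1.5 mm of the side-wall ends. An unlatched tray would stand at least 15 mm out, so it is latched and free of the fingers.

```bash
python3 -c "
from h import *
print(arm.read_time()); print(ticket.finish_job())"
```

```text
50.0417
the job is handed in; nothing more can be done
None
```

The grey whetstone lies flat in the tray, which I pushed in to about 12.8 N along the push (about 15 N in total). After I let go, the camera showed it latched level with the mouth, and I handed the job in at 50.0 s of the 64 s allowed.

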